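# Close and evenly clamp down a junction box cover

### The job

Push the hinged cover of the junction box shut, then tighten its four corner clamp levers clockwise in crisscross order and in two passes: first swing each about half-way, one diagonal pair and then the other pair; only then, again one diagonal pair and then the other, push each all the way to its stop. Leave the other things on the board where they are.

Things in the scene. Friction and masses are not known exactly. Their poses are not given: they have to be found in the camera images.
- panel: plywood training board 360 x 480 x 12 mm lying fixed on the green table, with a grey die-cast junction box (140 along x, 160 along y) fixed at its middle; origin at the middle of the board's underside, x and y along its sides, z up. The box's rim is 94 mm above the table; the shut cover's top is at 106 mm.
- cover (a joint): hinge of the box's grey cover (140 x 160 x 12 mm, hinged along the box's +x side at 70 mm from the board's origin, height 94 mm; free edge on the -x side): 0 = shut on the rim, grows to 0.9 rad as the free edge lifts. It starts ajar and its stiff hinge stays where it is left; about 3 to 6 N down on the free edge moves it.
- cover_front (a point): point on the cover's top face, midway along the free edge and 20 mm in from it, 120 mm from the hinge line (clear of the levers while they are loose): a place to press the cover down
- clamp_a (a joint): clamp lever at the cover's far left (hinge side, +y) corner, screw axis upright at (0.054, 0.064) m from the board's origin when the cover is shut: 0 = loose, arm pointing outward along the board's +x; grows as the arm swings clockwise seen from above; half-way is 0.78; 1.55 rad = fully tight at its stop, arm lying along the cover's edge towards -y. Stays where it is left (0.18 N m of friction, about 4 N at the arm).
- clamp_a_pivot (a point): on that screw's axis at the mid-height of the lever arm, 20 mm above the cover's top. Steel hub 22 mm across, 34 mm tall; black arm 12 mm wide and 14 mm high, its underside 13 mm above the cover.
- clamp_a_tip (a point): centre of the 18 mm ball at the end of that lever's arm, 56 mm from the pivot
- clamp_b (a joint): clamp lever at the cover's far right (hinge side, -y) corner, screw axis upright at (0.054, -0.064) m from the board's origin when the cover is shut: 0 = loose, arm pointing outward along the board's -y; grows as the arm swings clockwise seen from above; half-way is 0.78; 1.55 rad = fully tight at its stop, arm lying along the cover's edge towards -x. Stays where it is left (0.18 N m of friction, about 4 N at the arm).
- clamp_b_pivot (a point): on that screw's axis at the mid-height of the lever arm, 20 mm above the cover's top. Steel hub 22 mm across, 34 mm tall; black arm 12 mm wide and 14 mm high, its underside 13 mm above the cover.
- clamp_b_tip (a point): centre of the 18 mm ball at the end of that lever's arm, 56 mm from the pivot
- clamp_c (a joint): clamp lever at the cover's near right (free edge, -y) corner, screw axis upright at (-0.054, -0.064) m from the board's origin when the cover is shut: 0 = loose, arm pointing outward along the board's -x; grows as the arm swings clockwise seen from above; half-way is 0.78; 1.55 rad = fully tight at its stop, arm lying along the cover's edge towards +y. Stays where it is left (0.18 N m of friction, about 4 N at the arm).
- clamp_c_pivot (a point): on that screw's axis at the mid-height of the lever arm, 20 mm above the cover's top. Steel hub 22 mm across, 34 mm tall; black arm 12 mm wide and 14 mm high, its underside 13 mm above the cover.
- clamp_c_tip (a point): centre of the 18 mm ball at the end of that lever's arm, 56 mm from the pivot
- clamp_d (a joint): clamp lever at the cover's near left (free edge, +y) corner, screw axis upright at (-0.054, 0.064) m from the board's origin when the cover is shut: 0 = loose, arm pointing outward along the board's +y; grows as the arm swings clockwise seen from above; half-way is 0.78; 1.55 rad = fully tight at its stop, arm lying along the cover's edge towards +x. Stays where it is left (0.18 N m of friction, about 4 N at the arm).
- clamp_d_pivot (a point): on that screw's axis at the mid-height of the lever arm, 20 mm above the cover's top. Steel hub 22 mm across, 34 mm tall; black arm 12 mm wide and 14 mm high, its underside 13 mm above the cover.
- clamp_d_tip (a point): centre of the 18 mm ball at the end of that lever's arm, 56 mm from the pivot
- tape: black ring, roll of tape 68 mm across and 19 mm high, loose on the board; a bystander to leave alone; origin on its underside
- meter: grey meter 110 x 55 x 26 mm, loose on the board; a bystander to leave alone; origin on its underside
- relay: black relay 36 x 45 mm, 60 mm high with a clear cap, loose on the board; a bystander to leave alone; origin on its underside
- driver: screwdriver 190 mm long, loose on the board; a bystander to leave alone; origin on its underside

How it is judged:
By the outcome, as a careful person would: the job done as asked, in the order asked, and still so for the second after the job is handed in, with the robot touching nothing.
It also fails if it takes over 70 s, if anything falls off the work surface, if the arm or the gripper's body presses on something with over 40 N, if the wrist force passes 120 N, or if a joint passes its speed limit or range.

### The arm

A 6-joint arm with a two-finger parallel gripper is mounted at the origin on the work surface. World frame = base frame: x ahead of the robot, y to its left, z up, the work surface at z = 0. Lengths are in m, angles in rad, forces in N, time in s.
With the tool pointing down it reaches from about 0.25 to 0.775 m from the base axis. Payload 4 kg.
Tool frame: the origin (TCP) lies on the centre line of the jaws, within the pads' length; the fingertips stand 14 mm ahead of it and the grasp point (between the pads) lies 5 mm behind it (robot.tcp_to_tips is the distance from the TCP to the fingertips, in m); z points along the fingers, y is the line along which they close (so a half turn about z gives the same grasp; the last joint's range is limited). The gripper opens to 94 mm and grips with 3 to 60 N. Pads are 16 mm wide; open, the fingers measure 119 mm over their backs; the gripper's body (75 mm by 177 mm) begins 78 mm behind the grasp point.
Start: joints at [1.226, 0.087, 1.371, -0, 1.684, -0.103], TCP at [0.132, 0.534, 0.22] pointing down, gripper open.
Joint ranges: [-3.1, 3.1], [-0.76, 2.03], [0.27, 2.55], [-1.08, 4.22], [0.17, 2.65], [-2.57, 2.57]. Speed limits (rad/s): [2.79, 2.79, 3.14, 3.14, 3.14, 3.14].

### API

Orientations are given as [roll, pitch, yaw] about the fixed x, y, z axes, in that order (R = Rz(yaw) Ry(pitch) Rx(roll)).
In Python, from bench import robot gives the robot as it stands.
- The arm moves only by the tool carry_out, never from a script. Its argument "increments" is a list of rows, each a list of 3 entries, a list of its own where there are three numbers: the closure in counts, from 0 (fully open) to 255 (shut), then the shift along the tool's x, y, z in mm, then the turn about the tool's z in degrees. In form: [[fingers, [dx, dy, dz], twist], ...]. A call has 1 to 8 rows; each row shifts and turns the commanded pose from where the row before left it, along the tool's axes as they then stand; what a row does not reach is not made up. A row lasts 1/10 s, in which the tool goes at most 50 mm and 8.59 degrees, less where a joint would pass 70% of its speed; a pose out of reach is approached as far as the arm can. A call with a gripper value outside its range is refused whole. The fingers move at their own pace and stop on an object; the grip force is fixed at half the most. Time passes only in rows, so rows that do not move let the fingers close. It gives the time, the measured TCP pose, the force, the opening and the grip force at its end, in the units of the state.
- robot.get_obs(): the state, without advancing time (a new reading comes with each control period).
- robot.snapshot(name): name is "scene" or "side" or "wrist"; returns the picture (480x640x3 uint8, blue, green, red); there is no depth.
- robot.get_calibration(name): a dict with "vfov" (degrees; the focal length in pixels is half the picture's height over the tangent of half this angle, whatever the lens; pixels are square), "cx", "cy" (the principal point, pixels), "T" (4x4, takes a point from camera to world coordinates). Camera axes: x right, y down, z forward; pixel columns grow to the right and rows downward; lengths in m; the calibration is good to about 2 mm. The wrist camera is an equidistant fisheye: a pixel r from the principal point sees the ray r / f radians off the axis. A picture is of the moment at which its call begins: read the wrist's pose just before it. get_calibration takes no time and is no camera call; for the wrist camera it gives the pose at the moment of the call.
- robot.close_job(): hands the job in; it is judged then, once.
The state is a dict: "time": time; "joint_positions": joint angles; "qvel": joint speeds; "joint_torque": joint torques, N m; "tool_pos": TCP position; "ee_rot": TCP orientation; "wrist_force": force on the tool from outside, world axes, zero at the start; "wrist_torque": the same for the moment, N m; "width": finger opening in m; "finger_force": force on a finger pad.
Only numpy, scipy, OpenCV 4.12 (cv2) and the standard library are available. Lean on these libraries where they do the work, as an engineer would, in place of code of your own. Each camera call takes 0.05 s, during which the arm holds its last target. There are 200 camera calls.

## Working session

There is one attempt and no reset: what is moved stays moved. The work goes in short steps, Python scripts to look and compute and a tool call to move; the robot and the scene stay as the last step left them, time stands still between calls to the robot, and variables do not carry over. Pictures are saved under pics/ and viewed, at most 10 in all, crops included, and the job is handed in when it is done.

Besides the shell and the picture viewer there is one more tool, called after "Call:" as a command line: name --argument value ..., lists and objects as JSON in quotes. carry_out: Moves the arm, as the interface text tells. Its arguments: {"type":"object","properties":{"increments":{"type":"array","items":{"type":"array"}}},"required":["increments"]}

```bash
mkdir -p pics; python3 - <<'E'
from bench import robot
import cv2,numpy as np
for n in("scene","side"):
    cv2.imwrite(f"pics/{n}0.png",robot.snapshot(n)); c=robot.get_calibration(n); print(n,c["vfov"],c["cx"],c["cy"],np.round(c["T"],4).tolist())
o=robot.get_obs();print(o["time"],o["tool_pos"],o["ee_rot"],o["width"])
E
```

```text
scene 53.26976106376548 314.46575187236317 237.0280645532575 [[0.8363, 0.4159, -0.3572, 0.8818], [0.5481, -0.625, 0.5558, -0.4614], [0.0079, -0.6606, -0.7507, 0.7912], [0.0, 0.0, 0.0, 1.0]]
side 51.9977433577912 326.71491813461216 242.1442841474208 [[0.9379, -0.238, 0.2525, 0.328], [-0.347, -0.6392, 0.6863, -0.6153], [-0.002, -0.7313, -0.6821, 0.7558], [0.0, 0.0, 0.0, 1.0]]
0.1 [0.13153911 0.53356373 0.21842047] [-3.13960395e+00 -1.79850956e-04  2.89982339e+00] 0.09445510588050574
```

View pics/scene0.png

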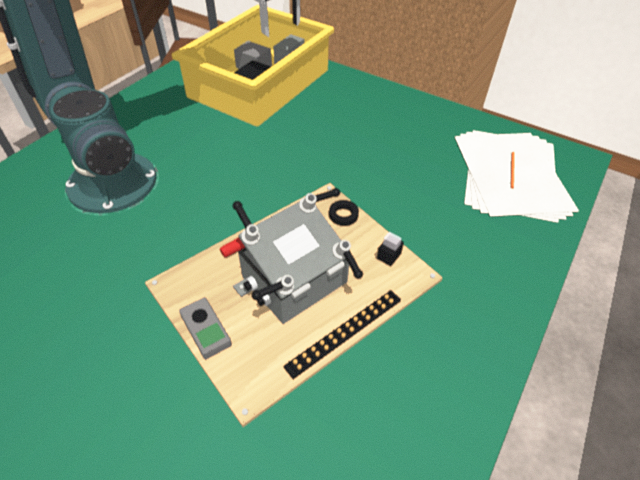

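View pics/side0.png

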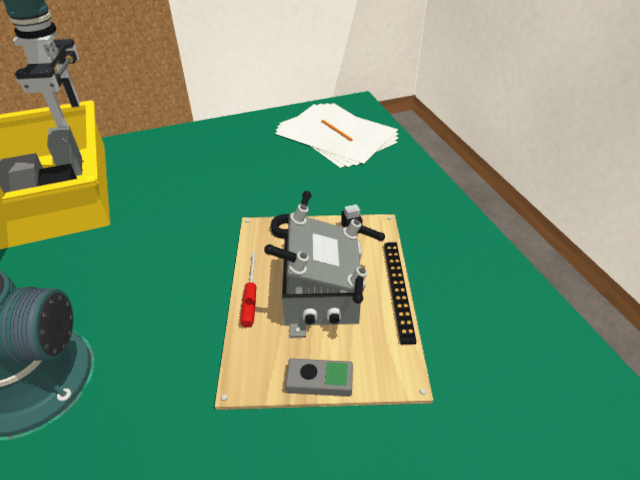

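The scene view shows the board with corners near (331,183), (441,277), (245,424) and (147,283). The side view has them near (243,216), (396,215), (431,402) and (218,404). The free edge faces the robot. In the side view the lever balls are at a (383,237), b (358,297), c (268,249) and d (306,195).

```bash
cat > h.py <<'E'
from bench import robot
import cv2,numpy as np
def ray(c,px):
    f=240/np.tan(np.radians(c["vfov"])/2);T=np.array(c["T"])
    d=T[:3,:3]@np.array([(px[0]-c["cx"])/f,(px[1]-c["cy"])/f,1.]);return T[:3,3],d/np.linalg.norm(d)
def plane(c,px,z):
    o,d=ray(c,px);return o+d*(z-o[2])/d[2]
def tri(r1,r2):
    A=[];b=[]
    for o,d in(r1,r2):
        P=np.eye(3)-np.outer(d,d);A.append(P);b.append(P@o)
    p=np.linalg.lstsq(np.vstack(A),np.hstack(b),rcond=None)[0]
    return p,max(np.linalg.norm((np.eye(3)-np.outer(d,d))@(p-o)) for o,d in(r1,r2))
def corners(im,guess):
    h=cv2.cvtColor(im,cv2.COLOR_BGR2HSV);m=cv2.inRange(h,(8,30,110),(30,200,255))
    n,l,s,_=cv2.connectedComponentsWithStats(m)
    poly=cv2.fillPoly(np.zeros(m.shape,np.uint8),[np.int32(guess)],1)
    ks=[k for k in range(1,n) if s[k,4]>100 and (poly[l==k]>0).mean()>.8]
    hull=cv2.convexHull(np.argwhere(np.isin(l,ks))[:,::-1].astype(np.int32))[:,0].astype(float)
    # fit each side from densified hull points away from corners
    g=np.array(guess,float);L=[]
    dens=np.vstack([np.linspace(hull[i-1],hull[i],60) for i in range(len(hull))])
    for i in range(4):
        a,b=g[i],g[(i+1)%4];u=(b-a)/np.linalg.norm(b-a);t=(dens-a)@u/np.linalg.norm(b-a);e=abs((dens-a)@[-u[1],u[0]])
        q=dens[(t>.1)&(t<.9)&(e<6)];vx,vy,x,y=cv2.fitLine(np.float32(q),cv2.DIST_HUBER,0,.01,.01).ravel();L.append(np.cross([x,y,1],[x+vx,y+vy,1]))
    out=[]
    for i in range(4):
        p=np.cross(L[i-1],L[i]);out.append(p[:2]/p[2])
    return np.array(out)
E
python3 - <<'E'
from h import *
G={"side":[(218,404),(431,402),(396,215),(243,216)],"scene":[(147,283),(245,424),(441,277),(331,183)]}
M=np.array([[-.18,-.24],[.18,-.24],[.18,.24],[-.18,.24]])
cal={n:robot.get_calibration(n) for n in G};C={}
for n in G:
    im=cv2.imread(f"pics/{n}0.png");C[n]=corners(im,G[n])
    W=np.array([plane(cal[n],p,.012)[:2] for p in C[n]]);c=W.mean(0)
    H=(M.T@(W-c));yaw=np.arctan2(H[0,1]-H[1,0],H[0,0]+H[1,1])
    print(n,C[n].round(1).tolist(),W.round(4).tolist(),"ctr",c.round(4),"yaw",yaw.round(4),"sides",[round(np.linalg.norm(W[i]-W[i-1]),4) for i in range(4)])
for i in range(4): print("corner tri",tri(ray(cal["side"],C["side"][i]),ray(cal["scene"],C["scene"][i])))
P={"a":[(383,237),(358,273)],"b":[(358,297),(260,296)],"c":[(268,249),(238,207)],"d":[(306,195),(336,193)]}
for k,(s,q) in P.items(): print(k,tri(ray(cal["side"],s),ray(cal["scene"],q)))
V=np.hstack([cv2.resize(cv2.imread("pics/scene0.png")[170:320,220:370],(400,400),interpolation=2),cv2.resize(cv2.imread("pics/side0.png")[185:335,250:400],(400,400),interpolation=2)])
cv2.imwrite("pics/z0.png",V)
E
```

```text
side [[213.6, 409.4], [433.2, 402.7], [393.9, 213.6], [241.7, 217.0]] [[0.2928, -0.1765], [0.633, -0.2901], [0.7864, 0.1704], [0.4464, 0.2838]] ctr [ 0.5397 -0.0031] yaw -0.3218 sides [np.float64(0.4853), np.float64(0.3587), np.float64(0.4854), np.float64(0.3585)]
scene [[143.8, 282.1], [242.4, 426.7], [443.5, 278.1], [329.4, 182.4]] [[0.293, -0.1734], [0.6371, -0.2881], [0.7889, 0.1674], [0.4448, 0.2822]] ctr [ 0.541 -0.003] yaw -0.3217 sides [np.float64(0.4802), np.float64(0.3628), np.float64(0.4801), np.float64(0.3628)]
corner tri (array([ 0.29235318, -0.17399262,  0.01011999]), np.float64(0.0012852527994990338))
corner tri (array([ 0.63541928, -0.28715678,  0.00608173]), np.float64(0.00036852675224932835))
corner tri (array([0.78810601, 0.17162828, 0.00894591]), np.float64(0.0014141071352677833))
corner tri (array([0.44599098, 0.28023145, 0.01453849]), np.float64(0.0003384315190260361))
a (array([0.6717957 , 0.00762216, 0.11582565]), np.float64(0.002412495796190286))
b (array([ 0.56244245, -0.12949861,  0.1288802 ]), np.float64(0.00076905692872775))
c (array([ 0.44094786, -0.02772997,  0.18734853]), np.float64(0.002037181169296393))
d (array([0.55587141, 0.11991473, 0.16426481]), np.float64(0.0009645805741743701))
```

View pics/z0.png

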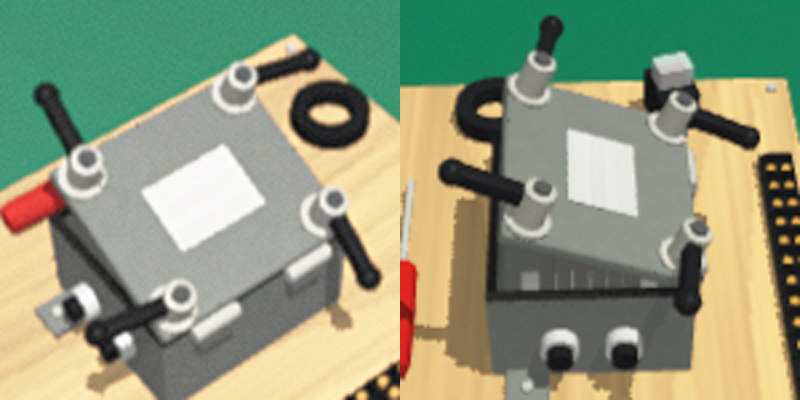

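The balls triangulate within 2 mm, at heights consistent with the cover ajar by about 0.33 rad. The board is centred at (0.540, -0.003) with yaw -0.322. Levers a and d seem to be turned slightly already. I'll go above the cover front with the fingers closed.

```bash
cat >> h.py <<'E'
from scipy.spatial.transform import Rotation as Ro
YB=-.3217;CB=np.array([.5403,-.003]);B=np.array([[np.cos(YB),-np.sin(YB)],[np.sin(YB),np.cos(YB)]])
def b2w(p): return CB+B@np.array(p)
def st():
    o=robot.get_obs();p=np.array(o["tool_pos"]);r=o["ee_rot"]
    print("t",o["time"],"board",((B.T@(p[:2]-CB))*1000).round(1),"z",round(p[2]*1000,1),"yawrel",round(np.degrees(r[2]-YB)%360,2),"F",np.round(o["wrist_force"],1));return p,r
def to(bx,by,z,yawrel=180):  # board mm, TCP height mm, tool yaw relative to the board, deg -> tool shift mm
    p,r=st();t=np.r_[b2w([bx/1e3,by/1e3]),z/1e3];R=Ro.from_euler("xyz",r).as_matrix()
    print("shift",((R.T@(t-p))*1000).round(1),"twist",round((np.degrees(r[2]-YB)-yawrel+180)%360-180,2))
E
python3 -c "
from h import *
to(-40,0,200)"
```

```text
t 0.1 board [-557.4  379.8] z 218.4 yawrel 184.58 F [-0.3  0.4 -1.2]
shift [-485.5 -419.9   19.2] twist 4.58
```

Call:
carry_out --increments '[[255,[-34.5,-30,0],0],[255,[-34.5,-30,0],0],[255,[-34.5,-30,0],0],[255,[-34.5,-30,0],0],[255,[-34.5,-30,0],0],[255,[-34.5,-30,0],0],[255,[-34.5,-30,0],0],[255,[-34.5,-30,0],0]]'

```text
time: 0.9
tool_pos: [0.3427, 0.2332, 0.2192]
ee_rot: [3.142, -0.0, 2.9]
wrist_force: [0.7, 0.8, 0.5]
width: 0.0334
finger_force: 0.0
```

Call:
carry_out --increments '[[255,[-34.5,-30,0],0],[255,[-34.5,-30,0],0],[255,[-34.5,-30,0],0],[255,[-34.5,-30,0],0],[255,[-34.5,-30,0],0],[255,[-34.5,-30,10],0],[255,[0,0,0],4.6],[255,[0,0,0],0]]'

```text
time: 1.7
tool_pos: [0.5, 0.0094, 0.208]
ee_rot: [-3.141, -0.003, 2.817]
wrist_force: [-0.7, 0.5, -0.3]
width: 0.0004
finger_force: 0.0
```

```bash
python3 -c "
from h import *
to(-42,0,150);print(robot.get_obs()['width'])"
```

```text
t 1.7 board [-42.2  -1. ] z 208.0 yawrel 179.84 F [-0.7  0.5 -0.3]
shift [-0.4  1.  58. ] twist -0.16
0.0004328809748946883
```

Call:
carry_out --increments '[[255,[0,0,20],0],[255,[0,0,15],0],[255,[0,0,10],0],[255,[0,0,8],0],[255,[1,0,8],0],[255,[1,0,8],0],[255,[1,0,6],0],[255,[1,0,5],0]]'

```text
time: 2.5
tool_pos: [0.496, 0.0122, 0.1289]
ee_rot: [3.141, -0.001, 2.82]
wrist_force: [-1.1, 1.7, 3.7]
width: 0.0003
finger_force: 1.7
```

Call:
carry_out --increments '[[255,[0,0,3],0],[255,[0,0,2],0],[255,[0,0,2],0],[255,[0,0,0],0]]'

```text
time: 2.9
tool_pos: [0.4965, 0.0116, 0.1221]
ee_rot: [-3.141, 0.0, 2.819]
wrist_force: [1.2, -0.0, -0.8]
width: 0.0005
finger_force: 0.1
```

```bash
python3 -c "
from h import *
st()"
```

```text
t 2.9 board [-46.2  -0. ] z 122.1 yawrel 179.97 F [ 1.2 -0.  -0.8]
```

Call:
carry_out --increments '[[255,[0,0,1.5],0],[255,[0,0,1.5],0],[255,[0,0,0],0]]'

```text
time: 3.2
tool_pos: [0.4964, 0.0116, 0.1202]
ee_rot: [-3.141, 0.001, 2.819]
wrist_force: [-2.6, 0.9, 5.2]
width: 0.0008
finger_force: 2.6
```

Call:
carry_out --increments '[[255,[0,0,1.5],0],[255,[0,0,0],0]]'

```text
time: 3.4
tool_pos: [0.4965, 0.0116, 0.1202]
ee_rot: [-3.141, 0.001, 2.819]
wrist_force: [-5.2, 0.9, 11.1]
width: 0.0006
finger_force: 5.4
```

The tips stopped at 0.1202 - 0.014 = 0.106 m, so the cover is shut. I'll lift and look again.

Call:
carry_out --increments '[[255,[0,0,1.5],0],[255,[0,0,-20],0],[255,[0,0,-50],0],[255,[0,0,-50],0],[255,[0,0,0],0]]'

```text
time: 3.9
tool_pos: [0.5002, 0.0112, 0.2448]
ee_rot: [3.138, 0.016, 2.819]
wrist_force: [1.4, 0.6, 0.1]
width: 0.0004
finger_force: 0.0
```

```bash
python3 - <<'E'
from h import *
st();V=[]
for n,(x,y) in(("scene",(220,170)),("side",(250,185))):
    im=robot.snapshot(n);cv2.imwrite(f"pics/{n}1.png",im);c=robot.get_calibration(n)
    V.append(cv2.resize(im[y:y+150,x:x+150],(400,400),interpolation=2))
    f=240/np.tan(np.radians(c["vfov"])/2);T=np.linalg.inv(c["T"])
    for k,p,q in(("a",(54,64),(110,64)),("b",(54,-64),(54,-120)),("c",(-54,-64),(-110,-64)),("d",(-54,64),(-54,120))):
        r=[]
        for g,h in((p,.14),(q,.126)):
            X=T@np.r_[b2w(np.array(g)/1e3),h,1];u=np.array([c["cx"]+f*X[0]/X[2]-x,c["cy"]+f*X[1]/X[2]-y])*400/150;r.append(u)
            cv2.drawMarker(V[-1],tuple(int(v) for v in u),(0,0,255),0,14)
        print(n,k,np.round(r).tolist())
cv2.imwrite("pics/z1.png",np.hstack(V))
E
```

```text
t 3.9 board [-42.6   0.8] z 244.8 yawrel 179.96 F [1.4 0.6 0.1]
scene a [[317.0, 185.0], [371.0, 249.0]]
scene b [[164.0, 278.0], [92.0, 336.0]]
scene c [[71.0, 178.0], [29.0, 144.0]]
scene d [[220.0, 96.0], [280.0, 76.0]]
side a [[260.0, 101.0], [336.0, 114.0]]
side b [[273.0, 231.0], [278.0, 312.0]]
side c [[105.0, 235.0], [20.0, 252.0]]
side d [[109.0, 105.0], [112.0, 70.0]]
```

View pics/z1.png

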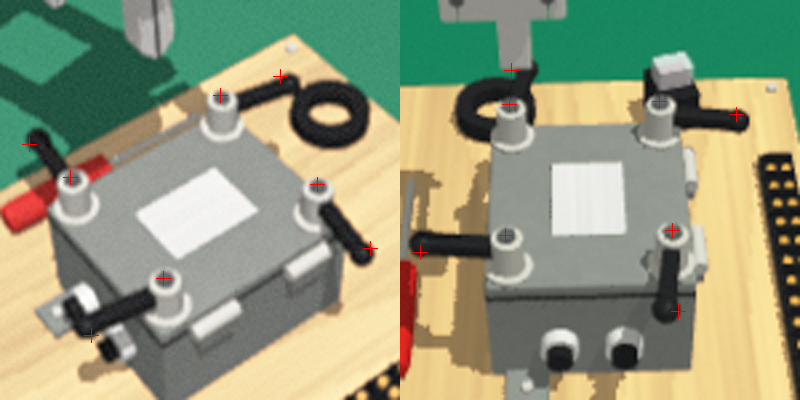

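Cover is shut: the hub tops match the predicted crosses, e.g. scene-crop d at (220,96). All the balls sit a few degrees clockwise of zero, e.g. scene-crop a at (362,256), so starting from behind the zero position is safe. I'll begin pass 1 with the pair a, c.

```bash
python3 -c "
from h import *
to(86,92,180)"
```

```text
t 4.0 board [-45.3   0.2] z 237.7 yawrel 179.96 F [-0.3  0.1 -0.6]
shift [-131.1   91.9   58.3] twist -0.04
```

Call:
carry_out --increments '[[255,[-33,23,0],0],[255,[-33,23,0],0],[255,[-33,23,18],0],[255,[-32,23,40],0],[255,[0,0,30],0],[255,[0,0,20],0],[255,[0,0,4],0],[255,[0,0,0],0]]'

```text
time: 4.8
tool_pos: [0.6442, 0.0563, 0.126]
ee_rot: [-3.14, -0.005, 2.819]
wrist_force: [-0.2, -0.2, 0.1]
width: 0.0005
finger_force: 0.0
```

```bash
python3 -c "
from h import *
to(86,82.5,126)"
```

```text
t 4.8 board [79.8 89.1] z 126.0 yawrel 179.97 F [-0.2 -0.2  0.1]
shift [-6.2 -6.6 -0. ] twist -0.03
```

Call:
carry_out --increments '[[255,[-6,-6.5,0],0],[255,[-2.1,-4.3,0],7.5],[255,[-2.1,-4.3,0],7.5],[255,[-2.1,-4.3,0],7.5],[255,[-2.1,-4.3,0],7.5],[255,[-2.1,-4.3,0],7.5],[255,[-2.1,-4.3,0],7.5],[255,[0,0,0],0]]'

```text
time: 5.6
tool_pos: [0.6458, 0.021, 0.1312]
ee_rot: [3.135, 0.001, 2.034]
wrist_force: [3.9, 2.9, -0.8]
width: 0.0006
finger_force: 2.1
```

```bash
python3 - <<'E'
from h import *
R=45*np.pi/180;c,s=np.cos(R),np.sin(R)
u=np.array([c,-s]);n=np.array([s,c]);t=np.array([54,64])+32*u+18.5*n;print(t);to(*t,126,135)
V=[]
for nme,(x,y) in(("scene",(220,170)),("side",(250,185))):
    im=robot.snapshot(nme);V.append(cv2.resize(im[y:y+150,x:x+150],(400,400),interpolation=2))
cv2.imwrite("pics/z2.png",np.hstack(V))
E
```

```text
[89.70889245 54.45405845]
t 5.6 board [92.5 56.1] z 131.2 yawrel 134.95 F [ 3.9  2.9 -0.8]
shift [ 0.8 -3.2  5.1] twist -0.05
```

View pics/z2.png

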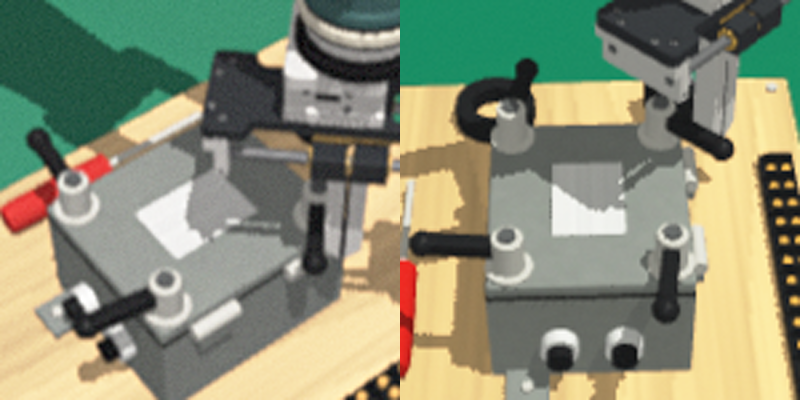

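Lever a's ball is now at side crop (722,149), scene crop (315,262), so it's close to half-way. I'll measure the angle from those two pixels.

```bash
cat >> h.py <<'E'
PV={"a":((54,64),0),"b":((54,-64),-90),"c":((-54,-64),180),"d":((-54,64),90)}
OFF={"scene":(220,170),"side":(250,185)}
def ang(k,n,px,z=.126): # crop pixel of ball -> clockwise angle, arm length
    c=robot.get_calibration(n);w=plane(c,np.array(px)*150/400+OFF[n],z)[:2];d=B.T@(w-CB)*1000-PV[k][0]
    print(k,n,"deg",round((PV[k][1]-np.degrees(np.arctan2(d[1],d[0]))+180)%360-180,1),"len",np.linalg.norm(d).round(1))
def goal(k,phi,h,r=32,clear=0,z=126):
    a=np.radians(PV[k][1]-phi);u=np.array([np.cos(a),np.sin(a)]);n=np.array([-u[1],u[0]])
    to(*(np.array(PV[k][0])+r*u+(6+h+clear)*n),z,180-phi)
def crops(name):
    V=[]
    for n,(x,y) in OFF.items(): V.append(cv2.resize(robot.snapshot(n)[y:y+150,x:x+150],(400,400),interpolation=2))
    cv2.imwrite(f"pics/{name}.png",np.hstack(V))
E
python3 - <<'E'
from h import *
ang("a","scene",(315,262));ang("a","side",(322,149))
goal("a",44.7,12.5)
for k,s,q in(("c",(38,137),(20,243)),("d",(292,85),(127,68)),("b",(80,326),(265,308))): ang(k,"scene",s);ang(k,"side",q)
E
```

```text
a scene deg 41.1 len 55.1
a side deg 41.1 len 55.6
t 5.7 board [92.3 55.9] z 131.0 yawrel 135.11 F [4.2 2.7 0.5]
shift [ 0.9 -2.7  5. ] twist -0.19
c scene deg 8.3 len 58.7
c side deg 8.1 len 57.3
d scene deg 12.3 len 58.6
d side deg 11.1 len 59.5
b scene deg 10.5 len 58.7
b side deg 8.6 len 53.4
```

Call:
carry_out --increments '[[255,[0.5,-1.5,3],0],[255,[0.5,-1.5,2],0],[255,[0,0,0],0]]'

```text
time: 6.0
tool_pos: [0.6435, 0.0203, 0.1268]
ee_rot: [3.134, 0.004, 2.035]
wrist_force: [6.6, 2.0, 3.1]
width: 0.0003
finger_force: 3.5
```

```bash
python3 -c "
from h import *
goal('a',44.7,12.5)"
```

```text
t 6.0 board [90.5 54.8] z 126.8 yawrel 135.05 F [6.6 2.  3.1]
shift [ 0.4 -0.6  0.8] twist -0.25
```

Call:
carry_out --increments '[[255,[0,8,0],0],[255,[0,0,-30],-7.5],[255,[0,0,-30],-7.5],[255,[0,0,0],-7.5],[255,[0,0,0],-7.5],[255,[0,0,0],-7.5],[255,[0,0,0],-7.5],[255,[0,0,0],0]]'

```text
time: 6.8
tool_pos: [0.6468, 0.0235, 0.1829]
ee_rot: [-3.139, -0.003, 2.819]
wrist_force: [0.4, 0.1, -0.2]
width: 0.0005
finger_force: 0.0
```

```bash
python3 -c "
from h import *
goal('c',0,12.5,clear=8)"
```

```text
t 6.8 board [92.7 58.8] z 182.9 yawrel 179.98 F [ 0.4  0.1 -0.2]
shift [ 178.5 -149.2   57.8] twist -0.02
```

Call:
carry_out --increments '[[255,[30,-25,0],0],[255,[30,-25,0],0],[255,[30,-25,0],0],[255,[30,-25,0],0],[255,[30,-25,0],0],[255,[28,-24,0],0],[255,[0,0,30],0],[255,[0,0,20],0]]'

```text
time: 7.6
tool_pos: [0.4302, -0.0616, 0.1332]
ee_rot: [-3.141, -0.001, 2.815]
wrist_force: [0.2, 0.7, -0.3]
width: 0.0006
finger_force: 0.0
```

```bash
python3 -c "
from h import *
goal('c',0,12.5)"
```

```text
t 7.6 board [-85.9 -90.4] z 133.2 yawrel 179.73 F [ 0.2  0.7 -0.3]
shift [0.1 7.9 7.2] twist -0.27
```

Call:
carry_out --increments '[[255,[0,8,7],0],[255,[2.1,4.5,0.3],7.5],[255,[2.1,4.5,0.5],7.5],[255,[2.1,4.5,0.5],7.5],[255,[2.1,4.5,0.5],7.5],[255,[2.1,4.5,0.5],7.5],[255,[2.1,4.5,0.5],7.3],[255,[0,1,0],0]]'

```text
time: 8.4
tool_pos: [0.4395, -0.0244, 0.1247]
ee_rot: [-3.136, -0.001, 2.035]
wrist_force: [-7.6, -2.0, 4.8]
width: 0.0003
finger_force: 3.8
```

```bash
python3 -c "
from h import *
goal('c',44.7,12.5)"
```

```text
t 8.4 board [-88.8 -52.2] z 124.7 yawrel 135.01 F [-7.6 -2.   4.8]
shift [-1.1 -2.4 -1.3] twist -0.29
```

Call:
carry_out --increments '[[255,[0,-8,0],0],[255,[0,0,-30],-7.5],[255,[0,0,-30],-7.5],[255,[0,0,0],-7.5],[255,[0,0,0],-7.5],[255,[0,0,0],-7.5],[255,[0,0,0],-7.5],[255,[0,0,0],0]]'

```text
time: 9.2
tool_pos: [0.4343, -0.028, 0.1844]
ee_rot: [3.141, 0.0, 2.822]
wrist_force: [0.7, -0.4, -0.3]
width: 0.0004
finger_force: 0.0
```

```bash
python3 -c "
from h import *
goal('b',0,8,clear=8)
crops('z3')"
```

```text
t 9.2 board [-92.7 -57.3] z 184.4 yawrel 180.13 F [ 0.7 -0.4 -0.3]
shift [-168.6  -39.1   58.4] twist 0.13
```

View pics/z3.png

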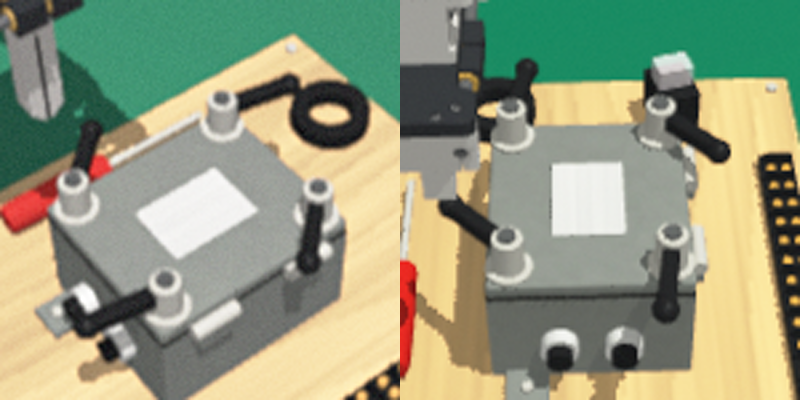

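Levers a and c are both near half-way, with balls at scene (310,262) and (91,131), side (719,151) and (449,203). b and d are untouched. Next is b.

```bash
python3 -c "
from h import *
ang('a','scene',(310,262));ang('a','side',(319,151));ang('c','scene',(91,131));ang('c','side',(49,203))"
```

```text
a scene deg 44.5 len 55.4
a side deg 44.2 len 55.2
c scene deg 46.2 len 57.5
c side deg 48.1 len 59.6
```

Call:
carry_out --increments '[[255,[-30,-20,0],0],[255,[-30,-20,0],0],[255,[-30,0,0],0],[255,[-30,0,0],0],[255,[-30,0,0],0],[255,[-18,0,10],0],[255,[0,0,20],0],[255,[0,0,20],0]]'

```text
time: 10.1
tool_pos: [0.5821, -0.1191, 0.1334]
ee_rot: [3.141, 0.001, 2.82]
wrist_force: [-0.3, 0.6, 0.1]
width: 0.0004
finger_force: 0.0
```

```bash
python3 -c "
from h import *
goal('b',0,8)"
```

```text
t 10.1 board [ 76.3 -97. ] z 133.4 yawrel 180.01 F [-0.3  0.6  0.1]
shift [8.3 1.  7.4] twist 0.01
```

D for b is (4.3, -1.55).

Call:
carry_out --increments '[[255,[8,1,7],0],[255,[4.3,-1.5,0.3],7.5],[255,[4.3,-1.5,0.3],7.5],[255,[4.3,-1.5,0.3],7.5],[255,[4.3,-1.5,0.3],7.5],[255,[4.3,-1.5,0.3],7.5],[255,[4.3,-1.5,0.3],7.3],[255,[1,0,0],0]]'

```text
time: 10.9
tool_pos: [0.549, -0.1079, 0.1265]
ee_rot: [3.14, 0.006, 2.038]
wrist_force: [4.1, -6.6, -2.5]
width: 0.0004
finger_force: 3.5
```

```bash
python3 -c "
from h import *
goal('b',44.7,8)"
```

```text
t 10.9 board [ 41.5 -96.8] z 126.5 yawrel 135.23 F [ 4.1 -6.6 -2.5]
shift [0.1 0.1 0.5] twist -0.07
```

Call:
carry_out --increments '[[255,[-8,0,0],0],[255,[0,0,-30],-7.5],[255,[0,0,-30],-7.5],[255,[0,0,0],-7.5],[255,[0,0,0],-7.5],[255,[0,0,0],-7.5],[255,[0,0,0],-7.3],[255,[0,0,0],0]]'

```text
time: 11.7
tool_pos: [0.5515, -0.1133, 0.1855]
ee_rot: [3.141, -0.001, 2.823]
wrist_force: [-0.8, 1.4, -1.0]
width: 0.0003
finger_force: 0.0
```

```bash
python3 -c "
from h import *
goal('d',0,8,clear=8)"
```

```text
t 11.7 board [  45.5 -101.1] z 185.5 yawrel 180.2 F [-0.8  1.4 -1. ]
shift [120.8 197.4  59.7] twist 0.2
```

Call:
carry_out --increments '[[255,[20,33,0],0],[255,[20,33,0],0],[255,[20,33,0],0],[255,[20,33,0],0],[255,[20,33,0],0],[255,[21,32,0],0],[255,[0,0,30],0],[255,[0,0,20],0]]'

```text
time: 12.5
tool_pos: [0.4978, 0.113, 0.1348]
ee_rot: [3.141, -0.0, 2.823]
wrist_force: [-0.2, -0.8, -0.6]
width: 0.0004
finger_force: 0.0
```

```bash
python3 -c "
from h import *
goal('d',0,8)"
```

```text
t 12.5 board [-77.   96.6] z 134.8 yawrel 180.19 F [-0.2 -0.8 -0.6]
shift [-9.  -0.7  8.8] twist 0.19
```

Call:
carry_out --increments '[[255,[-9,-0.7,8],0],[255,[-4.3,1.5,0.3],7.5],[255,[-4.3,1.5,0.3],7.5],[255,[-4.3,1.5,0.3],7.5],[255,[-4.3,1.5,0.3],7.5],[255,[-4.3,1.5,0.3],7.5],[255,[-4.3,1.5,0.3],7.5],[255,[-0.5,0,0],0]]'

```text
time: 13.3
tool_pos: [0.5294, 0.1016, 0.125]
ee_rot: [-3.136, -0.009, 2.034]
wrist_force: [-9.2, 6.9, 1.0]
width: 0.0006
finger_force: 4.7
```

```bash
python3 -c "
from h import *
goal('d',44.7,8)"
```

```text
t 13.3 board [-43.4  95.8] z 125.0 yawrel 134.96 F [-9.2  6.9  1. ]
shift [-0.8  2.  -1. ] twist -0.34
```

Call:
carry_out --increments '[[255,[8,0,0],0],[255,[0,0,-30],0],[255,[0,0,-30],0],[255,[0,0,0],0]]'

```text
time: 13.7
tool_pos: [0.5323, 0.1065, 0.1915]
ee_rot: [3.131, 0.004, 2.036]
wrist_force: [0.6, -0.1, -0.6]
width: 0.0003
finger_force: 0.0
```

```bash
python3 -c "
from h import *
goal('a',44.7,12.5,clear=8)
crops('z4')"
```

```text
t 13.7 board [-42.2 101.4] z 191.5 yawrel 135.08 F [ 0.6 -0.1 -0.6]
shift [-126.1   67.4   66.8] twist -0.22
```

View pics/z4.png

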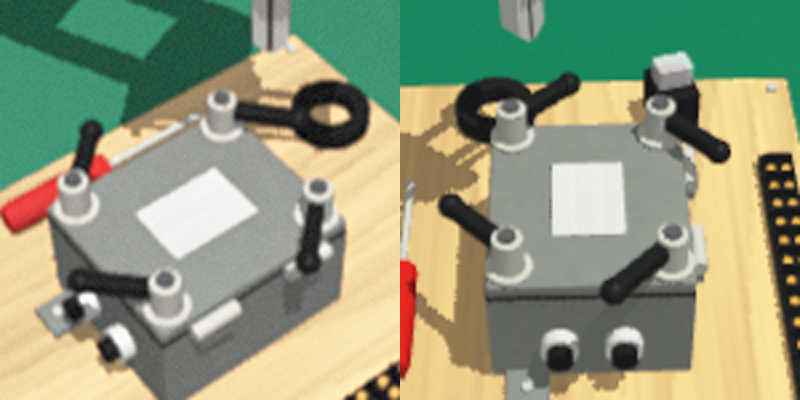

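All four levers are at half-way, with b's ball at side (614,290) and d's at (571,83). Pass 2 starts with a.

Call:
carry_out --increments '[[255,[-32,17,0],0],[255,[-32,17,0],0],[255,[-32,17,0],0],[255,[-30,16.5,0],0],[255,[0,0,25],0],[255,[0,0,25],0],[255,[0,0,10],0],[255,[0,0,3],0]]'

```text
time: 14.6
tool_pos: [0.6442, 0.0244, 0.1191]
ee_rot: [-3.137, -0.003, 2.037]
wrist_force: [-0.2, -0.6, -0.2]
width: 0.0004
finger_force: 0.0
```

```bash
python3 -c "
from h import *
ang('b','side',(214,290));ang('d','side',(171,83))
goal('a',44.7,12.5)"
```

```text
b side deg 46.8 len 53.9
d side deg 48.3 len 59.5
t 14.6 board [89.9 58.9] z 119.1 yawrel 135.15 F [-0.2 -0.6 -0.2]
shift [-2.8 -3.2 -6.9] twist -0.15
```

Call:
carry_out --increments '[[255,[-2.8,-3,-6.5],0],[255,[-2.1,-4.4,0.3],7.5],[255,[-2.1,-4.4,0.3],7.5],[255,[-2.1,-4.4,0.3],7.5],[255,[-2.1,-4.4,0.3],7.5],[255,[-2.1,-4.4,0.3],7.5],[255,[-2.1,-4.4,0.3],7],[255,[0,-1,0],0]]'

```text
time: 15.4
tool_pos: [0.6226, 0.004, 0.1312]
ee_rot: [3.131, -0.001, 1.259]
wrist_force: [4.3, -2.4, 0.8]
width: 0.0005
finger_force: 2.5
```

```bash
python3 -c "
from h import *
goal('a',88.8,12.5)"
```

```text
t 15.4 board [75.9 32.7] z 131.2 yawrel 90.58 F [ 4.3 -2.4  0.8]
shift [-0.2 -2.8  5.2] twist -0.62
```

Call:
carry_out --increments '[[255,[0,-1.5,2.5],0.5],[255,[0,-1.5,2.5],0],[255,[0,-1,0],0],[255,[0,0,0],0]]'

```text
time: 15.8
tool_pos: [0.6205, 0.0051, 0.1265]
ee_rot: [3.128, -0.002, 1.253]
wrist_force: [8.5, -3.2, 1.5]
width: 0.0004
finger_force: 4.6
```

Call:
carry_out --increments '[[255,[0,-1.5,0],0],[255,[0,-1.5,0],0],[255,[0,0,0],0]]'

```text
time: 16.1
tool_pos: [0.6203, 0.0052, 0.1267]
ee_rot: [3.121, -0.002, 1.253]
wrist_force: [15.6, -4.5, 0.4]
width: 0.0007
finger_force: 7.9
```

```bash
python3 -c "
from h import *
goal('a',88.8,12.5)"
```

```text
t 16.1 board [73.3 33.1] z 126.7 yawrel 90.2 F [15.6 -4.5  0.4]
shift [-0.7 -0.2  0.7] twist -1.0
```

Lever a is at its stop: the force rose to 16 N with no more motion. Next is c.

Call:
carry_out --increments '[[255,[0,14,0],0],[255,[0,0,-30],-7.5],[255,[0,0,-30],-7.5],[255,[0,0,0],-7.5],[255,[0,0,0],-7.5],[255,[0,0,0],-7.5],[255,[0,0,0],-7.5],[255,[0,0,0],0]]'

```text
time: 16.9
tool_pos: [0.626, 0.0033, 0.1832]
ee_rot: [3.141, -0.0, 2.039]
wrist_force: [0.5, 0.6, 1.2]
width: 0.0003
finger_force: 0.0
```

```bash
python3 -c "
from h import *
goal('c',46,12.5,clear=8)"
```

```text
t 16.9 board [79.3 33. ] z 183.2 yawrel 135.23 F [0.5 0.6 1.2]
shift [  58.8 -188.6   57.2] twist 1.23
```

Call:
carry_out --increments '[[255,[10,-32,0],1],[255,[10,-32,0],0],[255,[10,-32,0],0],[255,[10,-32,0],0],[255,[10,-31,0],0],[255,[9,-30,0],0],[255,[0,0,30],0],[255,[0,0,20],0]]'

```text
time: 17.7
tool_pos: [0.4297, -0.0265, 0.1325]
ee_rot: [3.14, 0.001, 2.017]
wrist_force: [0.8, 0.1, -0.8]
width: 0.0004
finger_force: 0.0
```

```bash
python3 -c "
from h import *
goal('c',46,12.5)"
```

```text
t 17.7 board [-97.5 -57.3] z 132.5 yawrel 134.01 F [ 0.8  0.1 -0.8]
shift [-3.1  8.1  6.5] twist 0.01
```

Call:
carry_out --increments '[[255,[-3,8,6],0],[255,[2.1,4.5,0.5],7.5],[255,[2.1,4.5,0.5],7.5],[255,[2.1,4.5,0.5],7.5],[255,[2.1,4.5,0.5],7.5],[255,[2.1,4.5,0.5],7.5],[255,[2,4.5,0.5],6.2],[255,[0,1,0],0]]'

```text
time: 18.5
tool_pos: [0.462, -0.0095, 0.124]
ee_rot: [-3.133, 0.001, 1.255]
wrist_force: [-12.3, 2.8, 7.6]
width: 0.0005
finger_force: 6.2
```

```bash
python3 -c "
from h import *
goal('c',88.8,12.5)"
```

```text
t 18.5 board [-72.2 -30.9] z 124.0 yawrel 90.35 F [-12.3   2.8   7.6]
shift [-1.4 -1.  -2. ] twist -0.85
```

Call:
carry_out --increments '[[255,[0,1.5,-1],0.5],[255,[0,1,-1],0],[255,[0,0,0],0]]'

```text
time: 18.8
tool_pos: [0.462, -0.0095, 0.1242]
ee_rot: [-3.127, 0.001, 1.248]
wrist_force: [-13.2, 3.2, 2.2]
width: 0.0008
finger_force: 6.9
```

Call:
carry_out --increments '[[255,[0,-14,0],0],[255,[0,0,-30],-7.5],[255,[0,0,-30],-7.5],[255,[0,0,0],-7.5],[255,[0,0,0],-7.5],[255,[0,0,0],-7.5],[255,[0,0,0],-7.3],[255,[0,0,0],0]]'

```text
time: 19.6
tool_pos: [0.4547, -0.007, 0.1863]
ee_rot: [3.14, 0.001, 2.029]
wrist_force: [-0.9, -0.1, -0.2]
width: 0.0003
finger_force: 0.0
```

```bash
python3 -c "
from h import *
goal('b',45.5,8,clear=8)"
```

```text
t 19.6 board [-80.  -30.9] z 186.3 yawrel 134.71 F [-0.9 -0.1 -0.2]
shift [-139.7   39.7   60.4] twist 0.21
```

Call:
carry_out --increments '[[255,[-28,8,0],0],[255,[-28,8,0],0],[255,[-28,8,0],0],[255,[-28,8,0],0],[255,[-28,8,0],0],[255,[0,0,20],0],[255,[0,0,20],0],[255,[0,0,13],0]]'

```text
time: 20.4
tool_pos: [0.5518, -0.1149, 0.1308]
ee_rot: [-3.141, -0.001, 2.027]
wrist_force: [0.1, -0.7, -0.7]
width: 0.0005
finger_force: 0.0
```

```bash
python3 -c "
from h import *
goal('b',45.5,8)"
```

```text
t 20.4 board [  46.3 -102.5] z 130.8 yawrel 134.58 F [ 0.1 -0.7 -0.7]
shift [8.1 0.5 4.8] twist 0.08
```

Call:
carry_out --increments '[[255,[8,0.5,4.5],0],[255,[4.3,-1.5,0.3],7.5],[255,[4.3,-1.5,0.3],7.5],[255,[4.3,-1.5,0.3],7.5],[255,[4.3,-1.5,0.3],7.5],[255,[4.3,-1.5,0.3],7.5],[255,[4.3,-1.5,0.3],6.3],[255,[1,0,0],0]]'

```text
time: 21.2
tool_pos: [0.5354, -0.0839, 0.127]
ee_rot: [-3.141, 0.005, 1.263]
wrist_force: [-5.5, -5.9, 2.6]
width: 0.0003
finger_force: 3.5
```

Call:
carry_out --increments '[[255,[1.5,0,0],0],[255,[1.5,0,0],0],[255,[0,0,0],0]]'

```text
time: 21.5
tool_pos: [0.5354, -0.0837, 0.127]
ee_rot: [-3.14, 0.01, 1.263]
wrist_force: [-7.8, -9.4, 1.7]
width: 0.0005
finger_force: 6.0
```

```bash
python3 -c "
from h import *
goal('b',88.8,8)"
```

```text
t 21.5 board [ 20.9 -78.1] z 127.0 yawrel 90.82 F [-7.8 -9.4  1.7]
shift [-0.6  1.4  1. ] twist -0.38
```

Call:
carry_out --increments '[[255,[2,0,0],0],[255,[0,0,0],0]]'

```text
time: 21.7
tool_pos: [0.5355, -0.0836, 0.1271]
ee_rot: [-3.14, 0.014, 1.263]
wrist_force: [-8.8, -13.5, 2.5]
width: 0.0004
finger_force: 8.1
```

Call:
carry_out --increments '[[255,[-16,0,0],0],[255,[0,0,-30],-7.5],[255,[0,0,-30],-7.5],[255,[0,0,0],-7.5],[255,[0,0,0],-7.5],[255,[0,0,0],-7.5],[255,[0,0,0],-6.5],[255,[0,0,0],0]]'

```text
time: 22.5
tool_pos: [0.5339, -0.0927, 0.1868]
ee_rot: [3.14, 0.001, 2.034]
wrist_force: [0.4, -0.7, -0.6]
width: 0.0002
finger_force: 0.0
```

```bash
python3 -c "
from h import *
goal('d',45.5,8,clear=8)"
```

```text
t 22.5 board [ 22.3 -87.2] z 186.8 yawrel 134.94 F [ 0.4 -0.7 -0.6]
shift [182.6  84.9  60.9] twist 0.44
```

Call:
carry_out --increments '[[255,[31,14,0],0],[255,[31,14,0],0],[255,[30,14,0],0],[255,[30,14,0],0],[255,[30,14,0],0],[255,[30,14,0],0],[255,[0,0,30],0],[255,[0,0,22],0]]'

```text
time: 23.3
tool_pos: [0.5275, 0.1089, 0.1339]
ee_rot: [3.139, 0.0, 2.033]
wrist_force: [0.0, 0.5, -0.7]
width: 0.0004
finger_force: 0.0
```

```bash
python3 -c "
from h import *
goal('d',45.5,8)"
```

```text
t 23.3 board [-47.5 102.1] z 133.9 yawrel 134.93 F [ 0.   0.5 -0.7]
shift [-8.6  0.6  7.9] twist 0.43
```

Call:
carry_out --increments '[[255,[-8.5,0.5,7.5],0],[255,[-4.3,1.5,0.3],7.5],[255,[-4.3,1.5,0.3],7.5],[255,[-4.3,1.5,0.3],7.5],[255,[-4.3,1.5,0.3],7.5],[255,[-4.3,1.5,0.3],7.5],[255,[-4.3,1.5,0.3],6.3],[255,[-1,0,0],0]]'

```text
time: 24.1
tool_pos: [0.5419, 0.0823, 0.1242]
ee_rot: [-3.133, -0.015, 1.268]
wrist_force: [-2.5, 19.2, -3.0]
width: 0.0008
finger_force: 8.9
```

Call:
carry_out --increments '[[255,[-1.5,0,0],0],[255,[-1.5,0,0],0],[255,[0,0,0],0]]'

```text
time: 24.4
tool_pos: [0.5419, 0.0822, 0.1243]
ee_rot: [-3.134, -0.02, 1.271]
wrist_force: [-0.7, 23.5, -3.8]
width: 0.0007
finger_force: 11.4
```

```bash
python3 -c "
from h import *
goal('d',88.8,8)"
```

```text
t 24.4 board [-25.4  81.3] z 124.3 yawrel 91.26 F [-0.7 23.5 -3.8]
shift [-2.7  3.1 -1.8] twist 0.06
```

Call:
carry_out --increments '[[255,[16,0,0],0],[255,[0,0,-40],0],[255,[25,0,-40],0],[255,[40,0,-40],0],[255,[40,0,0],0],[255,[40,0,0],0],[255,[40,0,0],0],[255,[0,0,0],0]]'

```text
time: 25.2
tool_pos: [0.6018, 0.2635, 0.2394]
ee_rot: [-3.142, -0.002, 1.272]
wrist_force: [-0.5, -0.4, 0.1]
width: 0.0003
finger_force: 0.0
```

```bash
python3 -c "
from h import *
st();crops('z5')"
```

```text
t 25.2 board [-26.  272.2] z 239.4 yawrel 91.32 F [-0.5 -0.4  0.1]
```

View pics/z5.png

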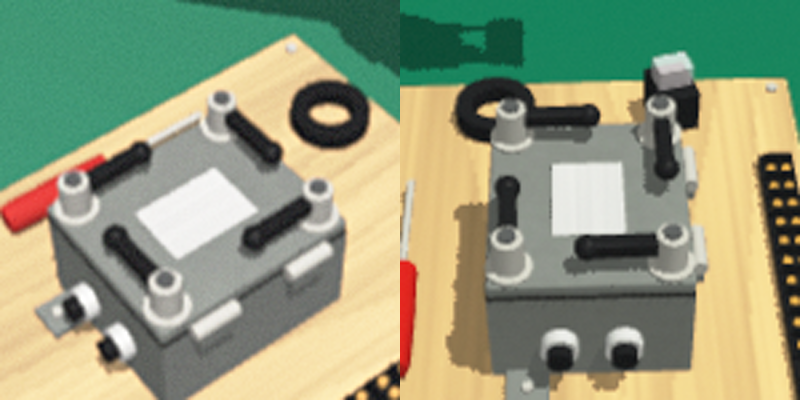

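All four levers now lie along the cover's edges. Balls, scene / side crop: a (255,238)/(666,168), b (115,236)/(584,246), c (141,154)/(508,186), d (271,152)/(590,116). I'll check the angles.

```bash
python3 -c "
from h import *
for k,s,q in(('a',(255,238),(266,168)),('b',(115,236),(184,246)),('c',(141,154),(108,186)),('d',(271,152),(190,116))): ang(k,'scene',s);ang(k,'side',q)"
```

```text
a scene deg 88.4 len 54.8
a side deg 88.8 len 54.5
b scene deg 90.6 len 57.3
b side deg 91.6 len 57.4
c scene deg 90.5 len 56.9
c side deg 89.8 len 59.4
d scene deg 87.4 len 55.5
d side deg 88.1 len 57.7
```

```bash
python3 -c "
from bench import robot
print(robot.close_job())"
```

```text
the job is handed in; nothing more can be done
None
```

The cover is shut and the four clamps were tightened in crisscross order (a, c, b, d) in two passes, first to about half-way and then to their stops; the final views put them at about 88–91° (stop 88.8°), the robot never touched the loose items, and the job is handed in at about 25 s.

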